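Line up the storage tins by size beside the pot

ROBOT

A 6-joint arm with a two-finger parallel gripper is mounted at the origin on the work surface. World frame = base frame: x ahead of the robot, y to its left, z up, the work surface at z = 0. Lengths are in m, angles in rad, forces in N, time in s.
With the tool pointing down it reaches from about 0.375 to 0.975 m from the base axis. Payload 3.8 kg.
Tool frame: the origin (TCP) lies at the very end of the fingers, on their centre line; the grasp point (between the pads) lies 19 mm behind it; x points along the fingers, z is the direction in which the jaws open and shut, and the axes are right-handed (so a half turn about x gives the same grasp; the last joint's range is limited). The gripper opens to 85 mm and grips with 20 to 120 N. Pads are 22 mm wide; open, the fingers measure 114 mm over their backs; the gripper's body (76 mm by 85 mm) begins 54 mm behind the grasp point. The pads swing forward as they close: fully open they stand 13 mm farther back than shut.
Start: joints at [-1.208, 0.264, 1.604, -0, 1.274, -0.037], TCP at [0.263, -0.622, 0.231] pointing down, gripper open.
Joint ranges: [-2.63, 2.63], [-0.94, 2.18], [0.31, 2.57], [-1.31, 4.45], [0, 2.66], [-2.55, 2.55]. Speed limits (rad/s): [2.57, 2.57, 3.14, 3.14, 3.14, 3.14].

INTERFACE

Orientations are given as a unit quaternion [w, x, y, z].
In Python, from bench import * gives the robot as it stands. Calls block until the motion is done:
- move_ptp(position, orientation): joint-space move of the TCP to a pose.
- movel(position, vel=0.15, attitude=None, threshold=None): straight line of the TCP; attitude=None keeps the orientation; vel is the mean speed in m/s. With threshold (N) it stops when the force on the tool has changed by that much, and returns True; else False.
- movej(angles): joint-space move.
- grip(opening, newtons=None): finger opening in m; newtons is the grip in N (None keeps the last); returns when the fingers have stopped.
- hold(seconds).
- inverse_kinematics(position, orientation): joint angles nearest the present ones, or None.
- get_state(): the state.
- get_image(name): name is "scene" or "top"; returns the picture (480x640x3 uint8, red, green, blue); there is no depth.
- camera_info(name): a dict with "vfov" (degrees; the focal length in pixels is half the picture's height over the tangent of half this angle, whatever the lens; pixels are square), "cx", "cy" (the principal point, pixels), "eye" and "rotation" of the camera in the world. Camera axes: x right, y down, z forward; pixel columns grow to the right and rows downward; lengths in m; the calibration is good to about 2 mm. A picture is of the moment at which its call begins. camera_info takes no time and is no camera call.
A pose or a line that the arm cannot do raises MotionError and nothing moves.
- sign_off(): hands the job in, once; it reports no verdict.
Trained networks look in the newest picture that a camera, given by its name, has taken for a name from the list of things; names that differ only in an ending like _2 or _b are one class to them, and where a whole thing is asked for, a point or a joint stands for the part that bears it (a point fixed in the world has none). Each returns a list of dicts, best first, with "conf" (0 to 1); they miss things now and then, are a little off and sometimes report something else, mostly with a low value. They report only what shows in the picture. A call takes as long as a camera call. They do not tell look-alikes from the thing itself.
- find_in(camera, name): "box" ([left, top, right, bottom] in pixels, round what is visible of it).
- place_of(camera, name): "at" ([row, column] in pixels: a listed point, or the origin of a listed thing).
The state is a dict: "time_s": time; "q": joint angles; "qd": joint speeds; "joint_efforts": joint torques, N m; "tool_pos": TCP position; "tool_rot": TCP orientation; "contact_force": force on the tool from outside, world axes, zero at the start; "moment": the same for the moment, N m; "finger_gap": finger opening in m.
Only numpy, scipy, OpenCV 4.12 (cv2) and the standard library are available. Lean on these libraries where they do the work, as an engineer would, in place of code of your own. Each camera call takes 0.05 s, during which the arm holds its last target. There are 200 camera calls.

TASK

Put the four steel storage tins away on the row of cork discs, one upright in the middle of each disc, in order of size: the largest on the disc next to the brown pot, then each smaller one in turn, the smallest at the far end by the green bowl. Set each down gently, without dropping it or tipping any over, and leave the glass jar where it stands.

Things in the scene. Friction and masses are not known exactly. Their poses are not given: they have to be found in the camera images.
- tin_1_center (a point): the smallest of four plain round steel storage tins with flat closed lids: 40 mm in diameter, 55 mm high, standing upright; this point is its centre, 27.5 mm above its underside; z points up to the lid. The tins stand mixed up in a loose line across the table with the jar and a half potato between them, 85 mm or more from centre to centre
- tin_2_center (a point): the second smallest of four plain round steel storage tins with flat closed lids: 48 mm in diameter, 75 mm high, standing upright; this point is its centre, 37.5 mm above its underside; z points up to the lid. The tins stand mixed up in a loose line across the table with the jar and a half potato between them, 85 mm or more from centre to centre
- tin_3_center (a point): the second largest of four plain round steel storage tins with flat closed lids: 56 mm in diameter, 95 mm high, standing upright; this point is its centre, 47.5 mm above its underside; z points up to the lid. The tins stand mixed up in a loose line across the table with the jar and a half potato between them, 85 mm or more from centre to centre
- tin_4_center (a point): the largest of four plain round steel storage tins with flat closed lids: 64 mm in diameter, 115 mm high, standing upright; this point is its centre, 57.5 mm above its underside; z points up to the lid. The tins stand mixed up in a loose line across the table with the jar and a half potato between them, 85 mm or more from centre to centre
- spot_a: one of four identical round cork discs, 70 mm in diameter and 3 mm thick, fixed in a nearly straight row about 85 mm apart (uneven by some mm) on a dark wooden board 18 mm thick, 110 mm wide and 350 mm long; origin at the centre of the disc's underside, so its top, where a tin stands, is 3 mm above the origin (21 mm above the table). Which letter lies where in the row differs from start to start
- spot_b: one of four identical round cork discs, 70 mm in diameter and 3 mm thick, fixed in a nearly straight row about 85 mm apart (uneven by some mm) on a dark wooden board 18 mm thick, 110 mm wide and 350 mm long; origin at the centre of the disc's underside, so its top, where a tin stands, is 3 mm above the origin (21 mm above the table). Which letter lies where in the row differs from start to start
- spot_c: one of four identical round cork discs, 70 mm in diameter and 3 mm thick, fixed in a nearly straight row about 85 mm apart (uneven by some mm) on a dark wooden board 18 mm thick, 110 mm wide and 350 mm long; origin at the centre of the disc's underside, so its top, where a tin stands, is 3 mm above the origin (21 mm above the table). Which letter lies where in the row differs from start to start
- spot_d: one of four identical round cork discs, 70 mm in diameter and 3 mm thick, fixed in a nearly straight row about 85 mm apart (uneven by some mm) on a dark wooden board 18 mm thick, 110 mm wide and 350 mm long; origin at the centre of the disc's underside, so its top, where a tin stands, is 3 mm above the origin (21 mm above the table). Which letter lies where in the row differs from start to start
- pot: small dark brown enamel cooking pot with closed lid and black knob, 110 mm in diameter, 123 mm high with the knob, fixed on the table in line with the row, beyond one end of it (its centre about 130 mm from the nearest disc's); a pale green bowl stands beyond the other end. The pot can be at either end. Origin at the centre of its underside
- jar_center (a point): amber glass jar with white lid, 54 mm in diameter and 85 mm high, standing loose among the tins, not to be moved; this point is its centre, 42.5 mm above its underside
There are look-alikes about, which are no part of the job. Leave any blue, red or turquoise look-alike of the part that bears tin_3_center alone.

How it is judged:
By the outcome, as a careful person would: the job done as asked, in the order asked, and still so for the second after the job is handed in, with the robot touching nothing.
It also fails if it takes over 99 s, if anything falls off the work surface, if the arm or the gripper's body presses on something with over 40 N, if the wrist force passes 120 N, or if a joint passes its speed limit or range.

## Working session

There is one attempt and no reset: what is moved stays moved. The work goes in short steps, each a Python script; the robot and the scene stay as the last script left them, time stands still between calls to the robot, and variables do not carry over. Pictures are saved under pics/ and viewed, on a budget of 14 in all, crops included, one or two more only if the job needs it, and the job is handed in when it is done.

```bash
mkdir -p pics; ls; python3 - <<'E'
from bench import *
import cv2
for n in ("scene","top"):
    cv2.imwrite(f"pics/{n}0.png",get_image(n)[:,:,::-1]); print(n,camera_info(n))
    for k in ("tin_1_center","spot_a","pot","jar_center"):
        print(k,[(list(map(int,d["at"])),round(d["conf"],2)) for d in place_of(n,k)])
    for k in ("tin_1_center",):
        print(k,[(list(map(int,d["box"])),round(d["conf"],2)) for d in find_in(n,k)])
print(get_state())
E
```

```text
pics
scene {'vfov': 44.6422323499965, 'cx': 321.01021205581543, 'cy': 230.71079798062897, 'eye': array([1.20262723, 0.062263  , 0.89600443]), 'rotation': array([-0.2244464 ,  0.58942304,  0.72948742, -0.26467415])}
tin_1_center [([261, 442], 0.73)]
spot_a [([315, 355], 0.85), ([305, 301], 0.82), ([299, 254], 0.65), ([316, 401], 0.59)]
pot [([294, 187], 0.8)]
jar_center [([211, 226], 0.81)]
tin_1_center [([431, 244, 460, 279], 0.78), ([382, 300, 423, 335], 0.28)]
top {'vfov': 42.290949271865834, 'cx': 313.4490118406619, 'cy': 246.21992902404503, 'eye': array([ 0.30480953, -0.06903927,  1.30466119]), 'rotation': array([ 0.06160452, -0.69592804,  0.7139971 , -0.04579508])}
tin_1_center [([248, 214], 0.71)]
spot_a [([177, 362], 0.94), ([187, 243], 0.89), ([178, 325], 0.79)]
pot []
jar_center [([253, 424], 0.74)]
tin_1_center [([200, 237, 225, 264], 0.94)]
{'time_s': 0.6, 'q': array([-1.20790802e+00,  2.63835773e-01,  1.60396515e+00, -3.03962738e-05,
        1.27368139e+00, -3.68650857e-02]), 'qd': array([-8.76845710e-07, -2.30164990e-04, -1.13625538e-03, -5.67150600e-05,
       -1.23641311e-03, -6.04036777e-04]), 'joint_efforts': array([-1.60133859e-04, -5.14643419e+01, -3.67456877e+01, -3.02341550e-04,
        1.16574549e-03, -2.18751097e-05]), 'tool_pos': array([ 0.2627219 , -0.62179531,  0.2313419 ]), 'tool_rot': array([ 0.58934722,  0.39073758,  0.58929581, -0.39079976]), 'contact_force': array([-0.589368  , -0.27974008, -1.22774101]), 'moment': array([-0.0383824 ,  0.04541908, -0.02206201]), 'finger_gap': 0.08517203711064646}
```

View pics/scene0.png

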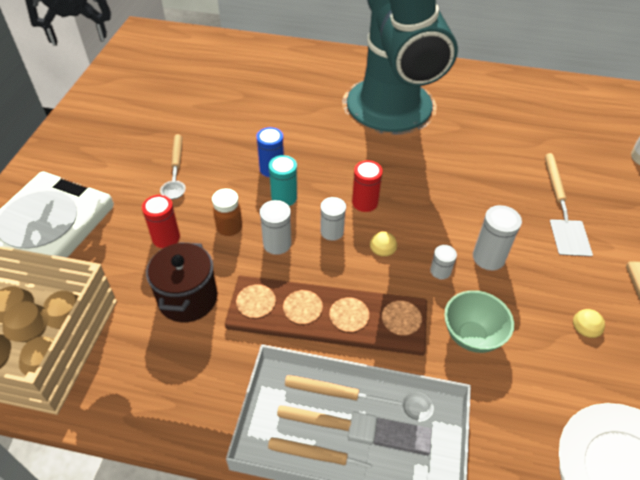

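View pics/top0.png

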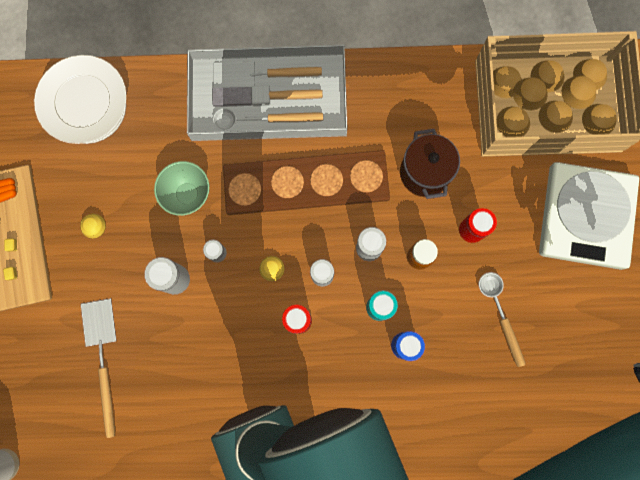

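Scene view, with tins at (col,row): grey tins at scene (497,237), (276,226), (333,218), (443,262), which are top (162,273), (371,241), (321,271), (213,249). The look-alikes are red at (367,186) and (161,221), turquoise at (283,180) and blue at (270,151). The jar is at (226,212). The pot is at the left of the scene view and the bowl at the right. I choose the plain grey tins and triangulate their lids and the corks next.

```bash
cat > h.py <<'E'
from bench import *
import cv2, numpy as np
from scipy.spatial.transform import Rotation as R
def ray(cam,uv):
    c=camera_info(cam); f=240/np.tan(np.radians(c["vfov"]/2)); w,x,y,z=c["rotation"]
    d=R.from_quat([x,y,z,w]).apply([(uv[0]-c["cx"])/f,(uv[1]-c["cy"])/f,1]); return np.array(c["eye"]),d/np.linalg.norm(d)
def at_z(cam,uv,z):
    e,d=ray(cam,uv); return e+d*(z-e[2])/d[2]
def tri(uv1,uv2):
    e1,d1=ray("scene",uv1); e2,d2=ray("top",uv2)
    s=np.linalg.lstsq(np.c_[d1,-d2],e2-e1,rcond=None)[0]; a,b=e1+s[0]*d1,e2+s[1]*d2
    return (a+b)/2,np.linalg.norm(a-b)
def blob(mask,seed,r=28):
    m=np.zeros_like(mask); x,y=map(int,seed); sl=np.s_[max(y-r,0):y+r,max(x-r,0):x+r]; m[sl]=mask[sl]
    n,l,s,c=cv2.connectedComponentsWithStats(m)
    best=min((i for i in range(1,n) if s[i,4]>40),key=lambda i:np.hypot(*(c[i]-seed)),default=None)
    if best is None: return None
    k=max(cv2.findContours((l==best).astype(np.uint8),cv2.RETR_EXTERNAL,cv2.CHAIN_APPROX_NONE)[0],key=len)
    return cv2.fitEllipse(cv2.convexHull(k))
def bright(im,t=205):
    return ((im.min(2)>t)).astype(np.uint8)
E
python3 - <<'E'
from h import *
S=get_image("scene");T=get_image("top")
tins={4:((502,221),(160,273)),3:((276,211),(371,239)),2:((333,206),(321,270)),1:((444,255),(213,249)),'jar':((226,198),(425,251))}
corks=[((256,301),(367,176)),((302,307),(327,180)),((349,315),(288,181)),((402,317),(245,189))]
out=[S.copy(),T.copy()]
def run(name,s,t,ms,mt,z=None):
    a,b=blob(ms,s),blob(mt,t)
    if a is None or b is None: print(name,"none",a,b);return
    cv2.ellipse(out[0],a,(255,0,255),1);cv2.ellipse(out[1],b,(255,0,255),1)
    p,e=tri(a[0],b[0]); print(name,np.round(a[0]+a[1],1),np.round(b[0]+b[1],1),p.round(4),"gap",round(e,4), at_z("scene",a[0],z).round(4),at_z("top",b[0],z).round(4))
H={4:.115,3:.095,2:.075,1:.055,'jar':.085}
for t in (190,):
  for k,(s,q) in tins.items(): run(k,s,q,bright(S,t),bright(T,t),H[k])
def cork(im,):
    h=cv2.cvtColor(im,cv2.COLOR_RGB2HSV).astype(int); return h
hs=[cork(S),cork(T)]
for s,q in corks:
    ms=[]
    for h,p in zip(hs,(s,q)):
        c=np.median(h[p[1]-4:p[1]+5,p[0]-4:p[0]+5].reshape(-1,3),0)
        m=(h[:,:,2]>c[2]*.72).astype(np.uint8); ms.append(cv2.morphologyEx(m,cv2.MORPH_CLOSE,np.ones((3,3))))
        print(c,end=' ')
    run('cork',s,q,*ms,.021)
a=cv2.resize(out[0][130:350,140:530],None,fx=2,fy=2,interpolation=2)
b=cv2.resize(out[1][140:300,140:470],None,fx=2.36,fy=2.36,interpolation=2)[:,:780]
cv2.imwrite("pics/c1.png",cv2.resize(np.vstack([a,cv2.resize(b,(780,370))]),(740,600))[:,:,::-1])
E
```

```text
4 [503.1 218.3  24.9  36. ] [160.4 273.3  30.5  31.5] [0.4426 0.2531 0.1134] gap 0.0015 [0.4444 0.252  0.115 ] [0.4425 0.2535 0.115 ]
3 [274.6 211.2  22.3  29.8] [371.8 241.   26.1  26.9] [ 0.4982 -0.1599  0.093 ] gap 0.0007 [ 0.5    -0.1597  0.095 ] [ 0.4978 -0.1594  0.095 ]
2 [332.7 206.   18.4  25. ] [321.8 271.2  22.1  22.8] [ 0.4431 -0.0597  0.0731] gap 0.0012 [ 0.445 -0.06   0.075] [ 0.4428 -0.0592  0.075 ]
1 [445.2 253.1  16.1  21.3] [212.3 249.1  17.1  17.6] [0.4966 0.1631 0.0539] gap 0.0017 [0.4977 0.1621 0.055 ] [0.4964 0.1637 0.055 ]
jar [224.3 197.8  19.3  25.9] [425.1 251.4  23.   23.5] [ 0.4762 -0.2655  0.0825] gap 0.0013 [ 0.4784 -0.2652  0.085 ] [ 0.4756 -0.2644  0.085 ]
[ 18. 104. 248.] [ 15. 153. 222.] cork [255.3 300.4  33.4  39.9] [366.1 176.   32.1  32.5] [ 0.6503 -0.1588  0.0194] gap 0.0012 [ 0.6514 -0.159   0.021 ] [ 0.6498 -0.1581  0.021 ]
[ 18. 104. 248.] [ 15. 152. 223.] cork [302.2 306.2  34.1  40.1] [326.4 179.8  31.8  32.3] [ 0.6445 -0.074   0.0196] gap 0.001 [ 0.6454 -0.0743  0.021 ] [ 0.644  -0.0735  0.021 ]
[ 18. 105. 248.] [ 15. 152. 222.] cork [348.9 313.8  34.3  40.4] [287.  181.8  31.9  32.4] [0.6426 0.0099 0.0198] gap 0.0011 [0.6434 0.0094 0.021 ] [0.6422 0.0104 0.021 ]
[ 14. 129. 187.] [ 14. 151. 155.] Traceback (most recent call last):
  File "<stdin>", line 23, in <module>
  File "<stdin>", line 7, in run
  File "h.py", line 19, in blob
    return cv2.fitEllipse(cv2.convexHull(k))
           ~~~~~~~~~~~~~~^^^^^^^^^^^^^^^^^^^
cv2.error: OpenCV(4.12.0) /io/opencv/modules/imgproc/src/shapedescr.cpp:361: error: (-201:Incorrect size of input array) There should be at least 5 points to fit the ellipse in function 'fitEllipseNoDirect'
```

```bash
python3 - <<'E'
from h import *
S=get_image("scene");T=get_image("top"); out=[S.copy(),T.copy()]
for im,p,cam,o in((S,(402,317),"scene",out[0]),(T,(245,189),"top",out[1])):
    v=cv2.cvtColor(im,cv2.COLOR_RGB2HSV)[:,:,2]
    print(v[p[1],p[0]-30:p[0]+30:2])
    for t in (.5,.6,.7):
        m=cv2.morphologyEx((v>t*np.median(v[p[1]-4:p[1]+5,p[0]-4:p[0]+5])).astype(np.uint8),cv2.MORPH_CLOSE,np.ones((3,3)))
        m=cv2.morphologyEx(m,cv2.MORPH_OPEN,np.ones((5,5)))
        try: a=blob(m,p,24); print(cam,t,np.round(a[0]+a[1],1),at_z(cam,a[0],.021).round(4)); cv2.ellipse(o,a,(255,0,255),1)
        except Exception as e: print("fail")
for s,t in (((255.3,300.4),(366.1,176)),): pass
B=bright
for im,o,L in((S,out[0],[(502,221),(276,211),(333,206),(444,255)]),(T,out[1],[(160,273),(371,239),(321,270),(213,249)])):
    for p in L: cv2.ellipse(o,blob(bright(im,190),p),(255,0,255),1)
a=cv2.resize(out[0][130:350,140:530],(740,330)); b=cv2.resize(out[1][150:300,140:470],(740,270))
cv2.imwrite("pics/c1.png",np.vstack([a,b])[:,:,::-1])
E
```

```text
[150 149 150 140 103 164 199 210 211 189 167 164 189 184 182 185 183 183
 183 184 192 181 187 190 175 101  80  99 136 153]
scene 0.5 [399.5 310.   53.4  58.8] [0.6164 0.0957 0.021 ]
scene 0.6 [400.8 306.8  52.9  56.9] [0.6091 0.0971 0.021 ]
scene 0.7 [401.4 317.4  34.3  40. ] [0.6309 0.1007 0.021 ]
[169 170 173 121 119  72  89 154 153 152 155 161 155 149 160 156 147 146
 165 163 145 155 188  97 121 127 118 121 115 216]
fail
top 0.6 [260.1 188.7  47.8  65.2] [0.6287 0.068  0.021 ]
top 0.7 [270.8 188.4  47.4  85.9] [0.6287 0.0452 0.021 ]
```

View pics/c1.png

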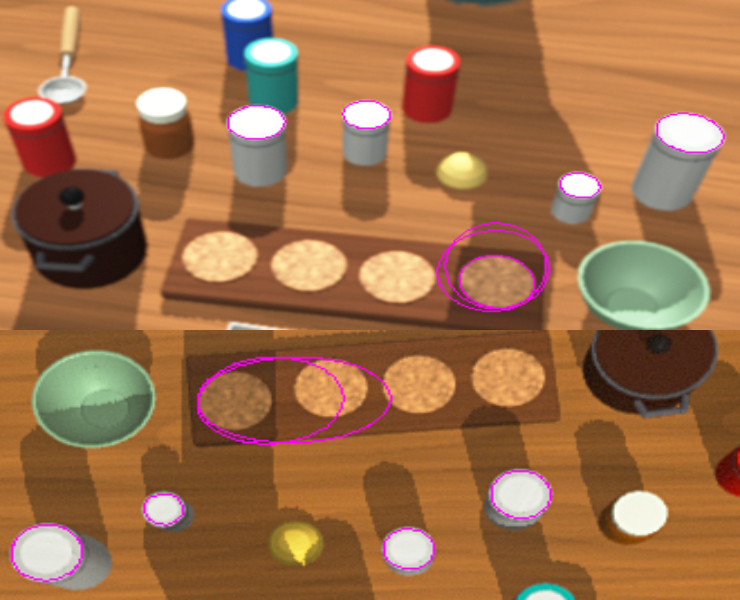

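The fits sit well on the lids and on three corks. Triangulated lid heights are 113, 93, 73 and 54 mm, within 2 mm of nominal. The shaded fourth cork is good in the scene view, and in the top view its centre is at about (244.4,189.4). I start with the smallest tin, jaws along world x.

```bash
cat >> h.py <<'E'
TIN={1:(.4970,.1629),2:(.4439,-.0596),3:(.4989,-.1595),4:(.4434,.2527)}
SPOT={4:(.6506,-.1585),3:(.6447,-.0739),2:(.6428,.0099),1:(.6303,.1010)}
G={1:.030,2:.045,3:.060,4:.078}   # grasp height above underside
H={1:.055,2:.075,3:.095,4:.115}
D={1:.040,2:.048,3:.056,4:.064}
def quat(th):
    x=np.array([0,0,-1.]);z=np.array([np.cos(th),np.sin(th),0]);y=np.cross(z,x)
    q=R.from_matrix(np.c_[x,y,z]).as_quat(); return [q[3],*q[:3]]
def st(m=""):
    s=get_state(); print(m,"t",round(s["time_s"],1),s["tool_pos"].round(4),"gap",round(s["finger_gap"],4),"F",s["contact_force"].round(1))
    return s
def pick(k,first=False,q=None):
    x,y=TIN[k]; zg=G[k]-.019
    if first: move_ptp([x,y,.21],q)
    else: movel([x,y,.21],vel=.3)
    movel([x,y,zg+.03],vel=.2)
    if movel([x,y,zg],vel=.06,threshold=8): st("touched!"); raise SystemExit
    grip(D[k]-.006,60); s=st("gripped")
    return abs(s["finger_gap"]-D[k])<.004
def place(k):
    x,y=SPOT[k]; zg=G[k]-.019; up=zg+.15
    movel([TIN[k][0],TIN[k][1],up],vel=.15); st("lifted")
    movel([x,y,up],vel=.25)
    movel([x,y,zg+.021+.012],vel=.15); hold(.3); st("above")
    print("contact",movel([x,y,zg+.021-.003],vel=.02,threshold=4)); st("down")
def release():
    p=get_state()["tool_pos"]; grip(.085); st("open")
    movel([p[0],p[1],.21],vel=.15)
E
python3 - <<'E'
from h import *
print(at_z("top",(244.35,189.4),.021))
best=None
for th in (0,np.pi):
    js=[inverse_kinematics([*p,z],quat(th)) for d in (TIN,SPOT) for p in d.values() for z in (.03,.22)]
    print(th,[None if j is None else round(j[5],2) for j in js])
    if best is None and all(j is not None for j in js): best=th
if best is not None:
    ok=pick(1,True,quat(best)); print(ok)
    if ok: place(1)
E
```

```text
[0.62826602 0.10158562 0.021     ]
0 [np.float64(0.27), np.float64(0.27), np.float64(-0.19), np.float64(-0.19), np.float64(-0.36), np.float64(-0.36), np.float64(0.47), np.float64(0.47), np.float64(-0.28), np.float64(-0.28), np.float64(-0.15), np.float64(-0.15), np.float64(-0.02), np.float64(-0.02), np.float64(0.12), np.float64(0.12)]
3.141592653589793 [None, None, None, None, None, None, None, None, None, None, None, None, None, None, None, None]
gripped t 5.8 [0.4976 0.163  0.0116] gap 0.0386 F [0.6 0.6 2.4]
True
lifted t 7.0 [0.496  0.1626 0.1597] gap 0.0389 F [-0.8 -0.  -1. ]
above t 8.9 [0.631  0.1011 0.045 ] gap 0.0387 F [ 0.7  0.5 -1.1]
contact True
down t 9.5 [0.6302 0.101  0.0326] gap 0.0391 F [-0.2 -0.3  4. ]
```

Contact came at the expected height (0.6 mm above nominal). Releasing, then continuing with tins 2 and 3.

```bash
python3 - <<'E'
from h import *
release()
for k in (2,3):
    if not pick(k): print("bad grip");break
    place(k); 
    if k==2: release()
s=get_image("scene");t=get_image("top")
a=cv2.resize(s[130:350,140:530],(740,330)); b=cv2.resize(t[150:300,140:470],(740,270))
cv2.imwrite("pics/c2.png",np.vstack([a,b])[:,:,::-1])
E
```

```text
open t 10.0 [0.629  0.1008 0.0315] gap 0.0851 F [-1.1  0.8 -0. ]
gripped t 14.3 [ 0.4445 -0.0597  0.0266] gap 0.047 F [-1.   0.   3.7]
lifted t 15.5 [ 0.4429 -0.0594  0.1748] gap 0.0467 F [ 0.4  0.5 -1.4]
above t 17.7 [0.6435 0.0099 0.06  ] gap 0.047 F [-0.5  0.7 -1.6]
contact True
down t 18.3 [0.6427 0.0099 0.0477] gap 0.0472 F [-0.8 -0.3  4.1]
open t 18.8 [0.6413 0.0099 0.0463] gap 0.0851 F [-0.8  0.2  0.1]
gripped t 22.8 [ 0.4995 -0.1597  0.0417] gap 0.0549 F [-0.6 -0.5  2.2]
lifted t 23.9 [ 0.498  -0.1591  0.1896] gap 0.0548 F [ 0.1 -0.6 -1.7]
above t 26.0 [ 0.6454 -0.074   0.075 ] gap 0.0549 F [-0.2  0.8 -1.4]
contact True
down t 26.6 [ 0.6445 -0.0739  0.0627] gap 0.0546 F [-0.2 -0.5  4.7]
```

View pics/c2.png

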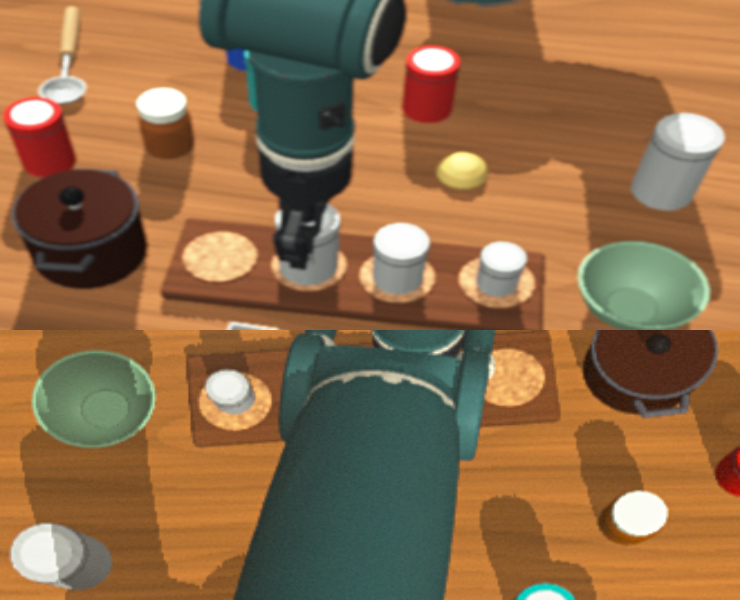

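Tins 1, 2 and 3 stand centred on their corks, at crop pixels (500,270), (400,258) and (308,245). Tin 3 is still held. Continuing with the largest.

```bash
python3 - <<'E'
from h import *
release()
if pick(4):
    place(4); release()
    movel([.45,-.35,.25],vel=.3); move_ptp([.263,-.622,.231],[.58934722,.39073758,.58929581,-.39079976])
    st()
    S=get_image("scene");T=get_image("top")
    n={1:((500,270),),2:((400,258),),3:((308,245),),4:((220,225),)}
    for im,cam in((S,"scene"),(T,"top")):
        c=camera_info(cam);f=240/np.tan(np.radians(c["vfov"]/2));w,x,y,z=c["rotation"]
        for k in (1,2,3,4):
            P=np.array([*SPOT[k],.021+H[k]]); v=R.from_quat([x,y,z,w]).inv().apply(P-c["eye"])
            uv=(f*v[0]/v[2]+c["cx"],f*v[1]/v[2]+c["cy"]); e=blob(bright(im,185),uv,24)
            if e: print(cam,k,np.round(e[0]+e[1],1),((at_z(cam,e[0],.021+H[k])-P)*1000).round(1)[:2])
    a=cv2.resize(S[130:350,140:530],(740,330)); b=cv2.resize(T[150:300,140:470],(740,270))
    cv2.imwrite("pics/c3.png",np.vstack([a,b])[:,:,::-1])
E
```

```text
open t 27.1 [ 0.6429 -0.0736  0.061 ] gap 0.085 F [-0.1  0.7  0.5]
gripped t 31.4 [0.4435 0.253  0.0597] gap 0.0634 F [-2.4  0.6  5.1]
lifted t 32.5 [0.4426 0.2522 0.2076] gap 0.0632 F [-0.1  0.2 -2. ]
above t 35.8 [ 0.6512 -0.1587  0.0931] gap 0.0631 F [-0.9  0.6 -3.3]
contact True
down t 36.3 [ 0.6504 -0.1586  0.0808] gap 0.0629 F [-0.5  0.   3.7]
open t 36.7 [ 0.6488 -0.158   0.0787] gap 0.0849 F [0.4 0.2 1.2]
 t 40.0 [ 0.2644 -0.6212  0.2309] gap 0.0848 F [ 0.2 -0.6  1. ]
scene 1 [405.2 300.4  13.6  16.4] [ 1.8 -0.4]
scene 2 [351.2 290.4  23.8  28.4] [ 2.7 -0.1]
scene 3 [301.6 275.4  27.4  33.7] [ 2.7 -0.2]
scene 4 [250.7 261.5  30.8  38.9] [1.8 0.4]
top 2 [284.5 171.4  21.6  22.3] [1.2 0.5]
top 3 [326.2 166.7  26.1  26.9] [0.9 0.3]
top 4 [369.5 160.   30.2  31.5] [-0.   0.5]
```

View pics/c3.png

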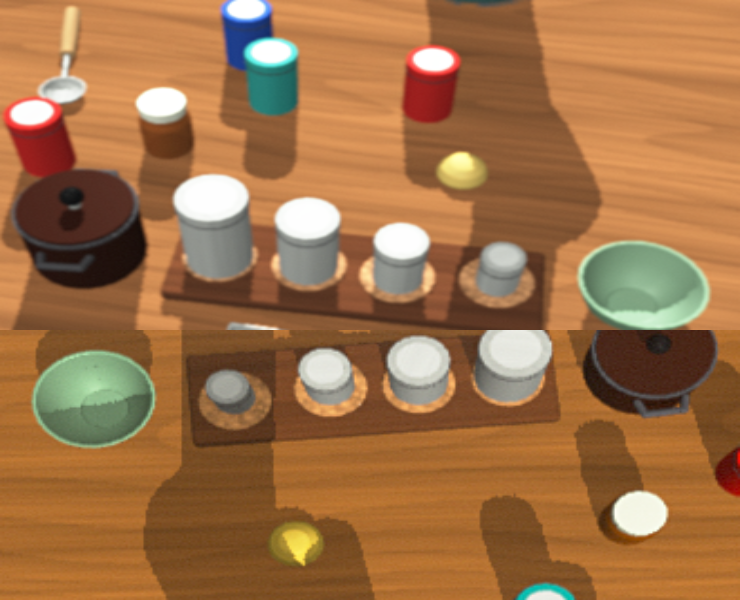

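All four tins stand upright in descending size from the pot to the bowl, each within 1–3 mm of its disc centre. The jar has not moved. Handing in.

```bash
python3 -c "
from bench import *
sign_off()"
```

```text
the job is handed in; nothing more can be done
```

The job is done and handed in: all four steel tins stand upright on the cork discs, largest next to the brown pot and smallest next to the green bowl. It had taken 40 s on the robot's clock when I made the last check.

- **Set-down:** I placed them smallest first. Each was lowered slowly until it touched, at about 4 N, less than 1 mm from the expected height, and then released.
- **Centring:** In the last pictures the lids of tins 2, 3 and 4 are within 3 mm of my measured disc centres in the scene view and about 1 mm in the top view. The two views differ by 1.5–2 mm, which fits the calibration error.
- **Weakest check:** The disc by the bowl and tin 1 were in the arm's shadow.
    - The two views put that disc's centre about 3 mm apart.
    - Tin 1's lid was not found in the top view. In the scene view it reads about 2 mm off, from a partial fit.
    - By eye, tin 1 is centred in both views.
- **Left alone:** I did not handle the jar, potato half or coloured look-alikes, and those visible in the last pictures stand where they were.

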